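Pin back a sprung belt tensioner at the marked deflection

ROBOT

A 7-joint arm with a two-finger parallel gripper is mounted at the origin on the work surface. World frame = base frame: x ahead of the robot, y to its left, z up, the work surface at z = 0. Lengths are in m, angles in rad, forces in N, time in s.
With the tool pointing down it reaches from about 0.4 to 0.875 m from the base axis. Payload 19.3 kg.
Tool frame: the origin (TCP) lies midway between the tips of the shut fingers; the grasp point (between the pads) lies 19 mm behind it; z points along the fingers, y is the line along which they close (so a half turn about z gives the same grasp; the last joint's range is limited). The gripper opens to 85 mm and grips with 20 to 120 N. Pads are 22 mm wide; open, the fingers measure 114 mm over their backs; the gripper's body (76 mm by 85 mm) begins 54 mm behind the grasp point. The pads swing forward as they close: fully open they stand 13 mm farther back than shut.
Start: joints at [1.151, 0.521, -0.036, 1.599, 0.021, 1.021, -0.113], TCP at [0.214, -0.587, 0.231] pointing down, gripper open.
Joint ranges: [-2.91, 2.91], [-0.3, 2.13], [-1.5, 1.42], [0.17, 2.43], [-1.26, 4.41], [0.16, 1.93], [-2.52, 2.52]. Speed limits (rad/s): [1.89, 1.89, 2.39, 2.39, 3.01, 3.01, 3.01].

INTERFACE

Orientations are given as [roll, pitch, yaw] about the fixed x, y, z axes, in that order (R = Rz(yaw) Ry(pitch) Rx(roll)).
In Python, from workcell import * gives the robot as it stands. The module is installed in compiled form; this text tells all that it offers.
- The arm moves only by the tool play_rows, never from a script. Its argument "deltas" is a list of rows, each a list of 7 numbers: the shift along the tool's x, y, z in units of 500 mm (1.0 is 500 mm), then the turn, a rotation vector about the tool's x, y, z in units of 120 degrees (1.0 is 120 degrees), then the closure, from 0 (fully open) to 1 (shut). A call has 1 to 10 rows; each row is the pose to reach, as a shift and turn from the pose commanded when the call began, along the tool's axes at that moment; what a row does not reach only later rows make up. A row lasts 1/10 s, in which the tool goes at most 50 mm and 8.59 degrees, less where a joint would pass 70% of its speed; a pose out of reach is approached as far as the arm can. A call with a number of a shift or a turn outside -1 to 1 is refused whole. A call with a gripper value outside its range is refused whole. The fingers move at their own pace and stop on an object; "newtons" is the grip in N (left out, the last holds). Time passes only in rows, so rows that repeat a pose let the fingers close. It gives the time, the measured TCP pose, the force, the opening and the grip force at its end, in the units of the state.
- observe(): the state, without advancing time (a new reading comes with each control period).
- grab_frame(name): name is "scene" or "top"; returns the picture (480x640x3 uint8, red, green, blue); there is no depth.
- get_calibration(name): a dict with "fovy" (degrees; the focal length in pixels is half the picture's height over the tangent of half this angle, whatever the lens; pixels are square), "cx", "cy" (the principal point, pixels), "xyz" and "rotation" of the camera in the world. Camera axes: x right, y down, z forward; pixel columns grow to the right and rows downward; lengths in m; the calibration is good to about 2 mm. A picture is of the moment at which its call begins. get_calibration takes no time and is no camera call.
- job_done(): hands the job in; it is judged then, once.
The state is a dict: "clock": time; "qpos": joint angles; "qd": joint speeds; "joint_efforts": joint torques, N m; "position": TCP position; "tool_rot": TCP orientation; "force": force on the tool from outside, world axes, zero at the start; "moment": the same for the moment, N m; "grip_width": finger opening in m; "finger_force": force on a finger pad.
Only numpy, scipy, OpenCV 4.12 (cv2) and the standard library are available. Lean on these libraries where they do the work, as an engineer would, in place of code of your own. Each camera call takes 0.05 s, during which the arm holds its last target. There are 200 camera calls.

TASK

The pillar drill's belt tensioner must be held back at the green disc of its scale so that a new belt can go on. Take the orange-knobbed pin from the wooden block, push the sprung arm over with the pin's shank until the pointer stands over the green disc, and seat the pin fully home in the strip's hole there, so that it alone holds the arm. Do not ram or force the pin against the strip or the arm, do not drive the arm to its end stop or let it snap back, and leave the other things where they are.

Things in the scene. Friction and masses are not known exactly. Their poses are not given: they have to be found in the camera images.
- plate: grey bed plate of the drill's belt drive, 270 x 260 x 12 mm (x, y, z), fixed; origin at the centre of its underside, z up. On it a bare-metal hole strip 44 x 175 x 20 mm, top face at plate z = 32 mm, from y = -125 to 50 mm, nominally centred on x = -40 mm, but set up to 5 mm either way along x (not reported: see or feel where the holes are). The arm is pushed towards plate +y
- hole_row (a point): nominal middle of the row of three pin holes, at plate (-40, 0, 32) mm, top of the strip. Holes at plate y = -28, 0, 28 mm, 13.4 mm wide, 1 mm chamfer, 20 mm deep to the plate; the true row lies up to 5 mm from here along plate x. Nothing on the plate stands higher than 75 mm above the table
- tensioner (a joint): deflection of the sprung arm, rad: 0 at rest, growing as its free end is pushed to plate +y; end stop 0.97. With the pin upright on the nominal row at y = -28, 0 or 28 mm and the arm on its +y side it is 0.317, 0.540 or 0.758 (0.02 to 0.04 less once the seated pin, let go, leans); the pointer is then over the disc at (-89, -22), (-89, 18) or (-81, 55) mm respectively. Load on the pin: 2 to 4 N
- pivot (a point): the arm's vertical axis, on the plate's top at plate (85, 0) mm. The arm is a dark steel bar 18 mm wide, running 150 mm from here, 50 to 66 mm above the table, with a blue roller (46 mm diameter) under it 68 mm out. At rest it points 0.42 rad to the plate's -y side of the plate's -x direction
- pointer (a point): tip of the arm's white pointer, 175 mm from the pivot axis and 17 mm above the table
- disc_green: the green disc of the scale, 18 mm diameter, 2 mm thick, fixed on the plate under the pointer's path; origin at the centre of its underside. The three discs lie at plate (-89, -22), (-89, 18) and (-81, 55) mm (x, y); which colour is where varies
- disc_yellow: the yellow disc of the scale, 18 mm diameter, 2 mm thick, fixed on the plate under the pointer's path; origin at the centre of its underside. The three discs lie at plate (-89, -22), (-89, 18) and (-81, 55) mm (x, y); which colour is where varies
- disc_red: the red disc of the scale, 18 mm diameter, 2 mm thick, fixed on the plate under the pointer's path; origin at the centre of its underside. The three discs lie at plate (-89, -22), (-89, 18) and (-81, 55) mm (x, y); which colour is where varies
- block: the wooden pin block, 60 x 150 x 45 mm, fixed on the table; origin at the centre of its underside; two holes 35 mm deep at y = -40 and +40 mm, one holds the pin, the other the drift (which is where varies)
- pin: locking pin: steel shank 12 mm diameter, 65 mm long, end bevelled 2 mm, topped by a square orange knob 26 x 26 mm (flats across its x and y), 28 mm tall, 65 to 93 mm above the tip; 60 to 130 g; origin at the centre of its lower tip, z up. Starts upright in the block, squared with it, tip 10 mm above the table; seated fully in a hole the knob's underside is 45 mm above the strip's top
- drift: the drift: steel shank like the pin's (12 mm diameter, 65 mm long) with a smaller round black knob, 20 mm diameter, 28 mm tall; origin at its lower tip. Bystander, standing in the block's other hole
- wrench: a steel wrench lying on the table, bystander; origin on its underside
- screwdriver: a screwdriver lying on the table, bystander; origin on its underside
- oil_tin: a red tin, 66 mm diameter, 110 mm tall, bystander; origin at the centre of its underside
- bearing: a steel ring, 52 mm outer diameter, 15 mm high, bystander; origin at the centre of its underside
- old_pulley: a loose aluminium pulley lying flat, 70 mm diameter, 20 mm high, bystander; origin at the centre of its underside
- carton: a cardboard carton 100 x 140 x 70 mm, bystander; origin at the centre of its underside

How it is judged:
On the way, in this order (a step that is already met when the one before it is completed fails the run):
1. the pin is drawn out of the block (height (world z) of pin above 0.03 m), for 0.1 s.
2. the arm is pushed over by the pin (value of joint tensioner above 0.15 rad and contact force between pin and tensioner above 1 N), for 0.2 s.
At the end, for the whole second after the job is handed in: the pin stands in a hole of the strip, at least 17 mm deep (20 mm is the bottom) and within 0.2 rad of upright, at rest, and by itself holds the arm with the pointer's tip over the green disc (within 9 mm of its centre) (z of pin in the frame of plate below 0.015 m and angle between pin's own z axis and vertical below 0.2 rad and horizontal distance between pointer and disc_green below 0.009 m and linear speed of pin below 0.02 m/s and velocity of joint tensioner between -0.1 and 0.1 rad/s and contact force between pin and tensioner above 0.5 N); the robot touches nothing.
It fails at once if the pin presses on the plate, its strip or the arm with more than 40 N (contact force between pin and plate above 40 N).
It fails at once if the arm is pushed nearly to its end stop (over 0.92 rad) (value of joint tensioner above 0.92 rad).
It fails at once if the arm snaps back (faster than 6 rad/s) (velocity of joint tensioner below -6 rad/s).
It fails at once if another thing is moved by more than 30 mm (distance of any of drift, wrench, screwdriver, oil_tin, bearing, old_pulley, carton from where it was at the start of the episode above 0.03 m).
It also fails if it takes over 64 s, if anything falls off the work surface, if the arm or the gripper's body presses on something with over 40 N, if the wrist force passes 120 N, or if a joint passes its speed limit or range.

## Working session

There is one attempt and no reset: what is moved stays moved. The work goes in short steps, Python scripts to look and compute and a tool call to move; the robot and the scene stay as the last step left them, time stands still between calls to the robot, and variables do not carry over. Pictures are saved under pics/ and viewed, at most 10 in all, crops included, and the job is handed in when it is done.

Besides the shell and the picture viewer there is one more tool, called after "Call:" as name(argument=value, ...), one argument or row to a line, values as JSON. play_rows: Moves the arm, as the interface text tells. Its arguments: {"type":"object","properties":{"deltas":{"type":"array"},"newtons":{"type":"number"}},"required":["deltas"]}

```bash
mkdir -p pics; cat > h.py <<'E'
from workcell import *
import numpy as np, cv2
from scipy.spatial.transform import Rotation as R
def cal(n):
    c=get_calibration(n); f=240/np.tan(np.radians(c["fovy"])/2)
    return c,f
def snap(n,fn):
    im=grab_frame(n); cv2.imwrite("pics/"+fn,cv2.cvtColor(im,cv2.COLOR_RGB2BGR)); return im
def ray(n,u,v,z):
    c,f=cal(n); d=np.array(c["rotation"])
    if d.shape!=(3,3): d=R.from_euler("xyz",d).as_matrix()
    d=d@np.array([(u-c["cx"])/f,(v-c["cy"])/f,1]); o=np.array(c["xyz"])
    return o+d*(z-o[2])/d[2]
E
python3 - <<'E'
from h import *
for n in("scene","top"):
    print(get_calibration(n)); snap(n,n+"0.png")
print(observe())
E
```

```text
{'fovy': 46.33096806581226, 'cx': 320.54358784658444, 'cy': 241.3762070300236, 'xyz': array([ 1.19216505, -0.67226908,  0.79276481]), 'rotation': array([-2.21641191, -0.02014454,  0.76679035])}
{'fovy': 48.20606356004922, 'cx': 328.35366095091945, 'cy': 236.16530896632005, 'xyz': array([0.46129788, 0.03753454, 1.11379604]), 'rotation': array([-3.08011185e+00,  2.27576335e-03, -1.55076827e+00])}
{'clock': 0.1, 'qpos': array([ 1.15080998,  0.52195841, -0.03632304,  1.59996115,  0.02122156,
        1.02109248, -0.11282021]), 'qd': array([ 0.00095097, -0.00192391,  0.00253831, -0.00241601,  0.00015057,
        0.00063238, -0.00011152]), 'joint_efforts': array([ 4.73205713e-03, -9.28475118e+01,  1.98424369e+00, -3.70532405e+01,
        1.80678244e-02,  5.33116501e-03,  1.24514526e-05]), 'position': array([ 0.2140401 , -0.58688003,  0.23077721]), 'tool_rot': array([-3.14056300e+00,  9.29557104e-05,  3.49762855e-01]), 'force': array([-0.56597677, -0.48585159, -0.46561253]), 'moment': array([ 0.01719324, -0.06789271, -0.04961103]), 'finger_force': 0.0, 'grip_width': 0.08527795304000609}
```

View pics/scene0.png

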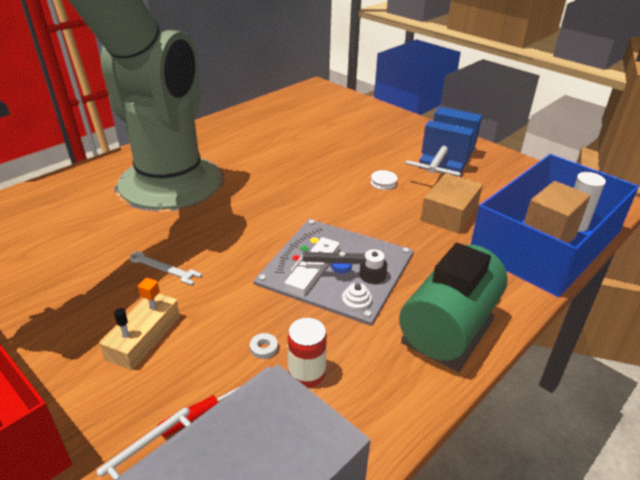

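View pics/top0.png

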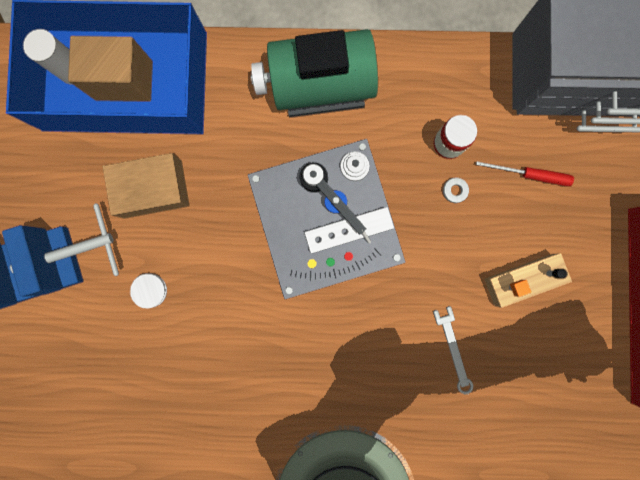

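The top view shows the plate around (327,218). Its discs are yellow (312,264), green (331,262) and red (348,256), so green is the middle one and goes with hole y=0. The strip holes are near (318,240), (331,236) and (345,232), with the arm's end at (367,240). The pin's orange knob is at (522,288) and the drift at (559,273).

```bash
cat > m.py <<'E'
from h import *
im=cv2.imread("pics/top0.png"); hsv=cv2.cvtColor(im,cv2.COLOR_BGR2HSV); H,S,V=cv2.split(hsv)
def blob(mask,box):
    x0,y0,x1,y1=box; m=np.zeros_like(mask,np.uint8); m[y0:y1,x0:x1]=mask[y0:y1,x0:x1]
    n,l,st,c=cv2.connectedComponentsWithStats(m); return sorted([(st[i,4],*np.round(c[i],2)) for i in range(1,n) if st[i,4]>5],reverse=True)
b=(280,240,400,290)
P={}
for nm,lo,hi in(("yellow",22,35),("green",45,85),("red",0,8)):
    r=blob((H>=lo)&(H<=hi)&(S>130),b); print(nm,r[:2]); P[nm]=ray("top",*r[0][1:],.014); print(P[nm])
print("holes",[(a,np.round(ray("top",*q,.032),4)) for a,*q in blob(V<140,(310,226,352,246))])
print("screws",[(a,q,np.round(ray("top",*q,.012),4)) for a,*q in sum([blob((V>190)&(S<60),x) for x in((248,170,264,188),(355,138,372,154),(388,250,405,266),(281,283,297,297))],[])])
r=blob((H>=5)&(H<=14)&(S>215)&(V>200),(500,270,540,305)); print("knob",r[:3])
c=im[120:310,230:420]; cv2.imwrite("pics/c.png",cv2.resize(c,None,fx=3,fy=3,interpolation=cv2.INTER_CUBIC))
c=im[240:315,480:580]
cv2.imwrite("pics/d.png",cv2.resize(c,None,fx=6,fy=6,interpolation=cv2.INTER_CUBIC))
E
python3 m.py
```

```text
yellow [(np.int32(56), np.float64(311.5), np.float64(263.29))]
[0.47260992 0.07478434 0.014     ]
green [(np.int32(44), np.float64(330.0), np.float64(261.5))]
[0.4770285  0.03698054 0.014     ]
red [(np.int32(55), np.float64(348.18), np.float64(255.8))]
[ 4.89439892e-01 -3.53845963e-05  1.40000000e-02]
holes [(np.int32(21), array([0.5453, 0.069 , 0.032 ])), (np.int32(18), array([0.5208, 0.061 , 0.032 ])), (np.int32(17), array([0.5295, 0.0336, 0.032 ])), (np.int32(15), array([0.5375, 0.0071, 0.032 ]))]
screws [(np.int32(31), [np.float64(255.45), np.float64(178.42)], array([0.6459, 0.1948, 0.012 ])), (np.int32(27), [np.float64(362.26), np.float64(146.41)], array([ 0.7174, -0.0253,  0.012 ])), (np.int32(12), [np.float64(357.58), np.float64(152.58)], array([ 0.7042, -0.0158,  0.012 ])), (np.int32(36), [np.float64(396.72), np.float64(257.22)], array([ 0.4886, -0.0997,  0.012 ])), (np.int32(32), [np.float64(288.69), np.float64(290.47)], array([0.4162, 0.1203, 0.012 ]))]
knob []
```

View pics/c.png

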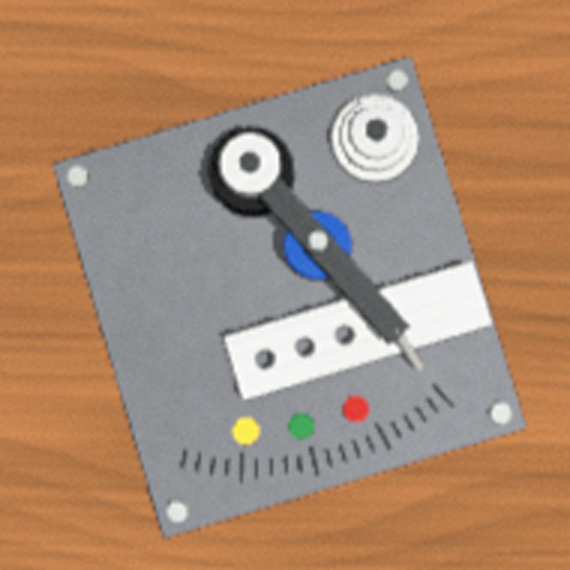

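View pics/d.png

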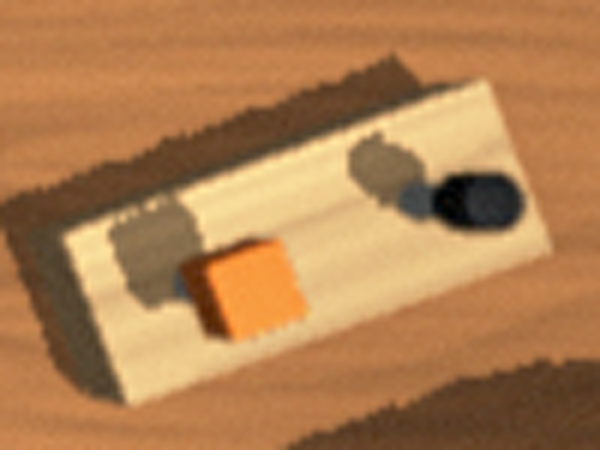

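```bash
cat > g.py <<'E'
from h import *
C=lambda u,v,z:ray("top",230+u/3,120+v/3,z)
D=lambda u,v,z:ray("top",480+u/6,240+v/6,z)
s=np.array([[.6459,.1948],[.7174,-.0253],[.4886,-.0997],[.4162,.1203]]); c=s.mean(0)
d=(s[0]-s[1])+(s[3]-s[2]); yaw=np.arctan2(-d[0],d[1]); print("plate",c,yaw)
M=np.array([[np.cos(yaw),-np.sin(yaw)],[np.sin(yaw),np.cos(yaw)]])
pl=lambda p:np.round((p[:2]-c)@M*1e3,1)
for q in((222,333),(470,262),(243,398),(490,325)): print("strip",pl(C(*q,.032)))
for q in((265,359),(305,347),(345,335)): print("hole",pl(C(*q,.032)))
print("pivot",pl(C(249,161,.07)),"tip",pl(C(420,368,.017)))
cs=[D(*q,.045)[:2] for q in((62,235),(487,80),(552,250),(130,405))]
print("block",np.round(cs,4),np.mean(cs,0),[np.linalg.norm(cs[i]-cs[i-1]) for i in range(4)])
e=(cs[0]-cs[1])+(cs[3]-cs[2]); by=np.arctan2(-e[0],e[1]); print("byaw",by)
bc=np.mean(cs,0)
print("pin pred",bc+.04*np.array([-np.sin(by),np.cos(by)]), "knob top ray",D(263,287,.103))
print("world hole nominal",c+M@[-.04,0])
# scene view: knob
im=cv2.imread("pics/scene0.png");h=cv2.cvtColor(im,cv2.COLOR_BGR2HSV)
m=cv2.inRange(h,(5,200,150),(14,255,255));m[:270]=0;m[305:]=0;m[:,:130]=0;m[:,165:]=0
v,u=np.nonzero(m);print(len(u),u.mean(),v.mean(),ray("scene",u.mean(),v.mean(),.092))
E
python3 g.py
```

```text
plate [0.567025 0.047525] 0.31601369614812513
strip [-14.8  50.3]
strip [ -17.7 -123.8]
strip [-60.9  49.5]
strip [ -62.3 -124. ]
hole [-40.1  27.7]
hole [-40.2  -0.4]
hole [-40.3 -28.5]
pivot [85.  -0.1] tip [-75.9 -71.6]
block [[ 0.4479 -0.2819]
 [ 0.502  -0.4227]
 [ 0.4462 -0.4438]
 [ 0.3925 -0.3044]] [ 0.44716097 -0.36317143] [np.float64(0.05983302286783018), np.float64(0.15080968203509298), np.float64(0.05964532998743135), np.float64(0.1493863584369516)]
byaw 0.3674649286018457
pin pred [ 0.43279094 -0.32584179] knob top ray [ 0.43370395 -0.32734083  0.103     ]
world hole nominal [0.52900573 0.03509379]
201 147.29353233830847 289.2985074626866 [ 0.4342121  -0.32679627  0.092     ]
```

Call:
play_rows(
  deltas=[
    [0.59, -0.338, 0.16, 0, 0, 0, 0.3],
    [0.59, -0.338, 0.16, 0, 0, 0, 0.3],
    [0.59, -0.338, 0.16, 0, 0, 0, 0.3],
    [0.59, -0.338, 0.16, 0, 0, 0, 0.3],
    [0.59, -0.338, 0.16, 0, 0, 0, 0.3],
    [0.59, -0.338, 0.16, 0, 0, 0, 0.3],
    [0.59, -0.338, 0.16, 0, 0, 0, 0.3],
    [0.59, -0.338, 0.16, 0, 0, 0, 0.3],
    [0.59, -0.338, 0.16, 0, 0, 0, 0.3],
    [0.59, -0.338, 0.16, 0, 0, 0, 0.3],
  ],
  newtons=60,
)

```text
clock: 1.1
position: [0.4327, -0.3281, 0.1513]
tool_rot: [3.141, 0.001, 0.349]
force: [0.7, -0.2, -0.4]
grip_width: 0.0599
finger_force: 0.0
```

Call:
play_rows(
  deltas=[
    [0.002, -0.002, 0.06, 0, 0, -0.005, 0.3],
    [0.002, -0.002, 0.12, 0, 0, -0.005, 0.3],
    [0.002, -0.002, 0.152, 0, 0, -0.005, 0.3],
    [0.002, -0.002, 0.152, 0, 0, -0.005, 0.3],
    [0.002, -0.002, 0.152, 0, 0, -0.005, 0.8],
    [0.002, -0.002, 0.152, 0, 0, -0.005, 0.8],
    [0.002, -0.002, 0.152, 0, 0, -0.005, 0.8],
    [0.002, -0.002, 0.152, 0, 0, -0.005, 0.8],
    [0.002, -0.002, 0.152, 0, 0, -0.005, 0.8],
  ],
)

```text
clock: 2.0
position: [0.4342, -0.3262, 0.0765]
tool_rot: [3.141, -0.001, 0.36]
force: [-2.4, 2.8, 9.0]
grip_width: 0.0251
finger_force: 58.2
```

Call:
play_rows(
  deltas=[
    [0, 0, -0.03, 0, 0, 0, 0.8],
    [0, 0, -0.08, 0, 0, 0, 0.8],
    [0, 0, -0.14, 0, 0, 0, 0.8],
    [0, 0, -0.2, 0, 0, 0, 0.8],
    [0, 0, -0.2, 0, 0, 0, 0.8],
    [0, 0, -0.2, 0, 0, 0, 0.8],
  ],
)

```text
clock: 2.6
position: [0.4342, -0.3263, 0.1763]
tool_rot: [3.14, -0.001, 0.36]
force: [-0.1, -0.4, -2.1]
grip_width: 0.0251
finger_force: 59.5
```

```bash
python3 - <<'E'
from h import *
a=snap("top","top1.png")[220:320,470:590];b=snap("scene","scene1.png")[220:320,100:220]
cv2.imwrite("pics/e.png",cv2.cvtColor(np.hstack([cv2.resize(x,None,fx=3.3,fy=3.3,interpolation=cv2.INTER_CUBIC) for x in(a,b)]),cv2.COLOR_RGB2BGR))
o=observe();print(o["position"],o["force"])
E
```

```text
[ 0.43366647 -0.32584967  0.17492568] [-0.14948004  0.08534353 -1.25299536]
```

View pics/e.png

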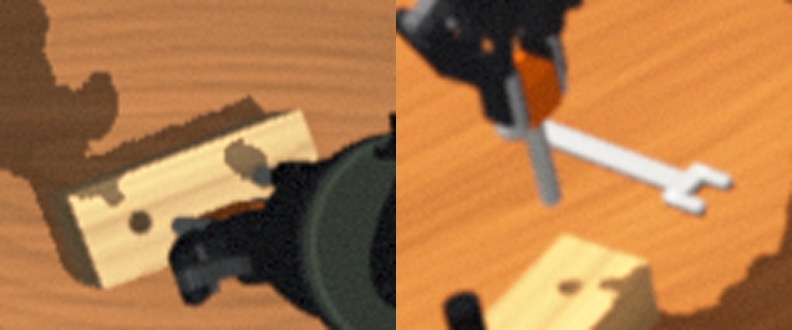

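```bash
python3 - <<'E'
from h import *
print(ray("scene",145.8,280.2,.110),ray("scene",142.1,257.5,.174),ray("top",512.4,287.3,.045))
# targets: plate pts -> world
c=np.array([.56703,.04753]);y=.316;M=np.array([[np.cos(y),-np.sin(y)],[np.sin(y),np.cos(y)]])
for p in((-39.5,-115),(-39.5,-95),(-39.5,0),(-39.5,2)): print(p,c+M@np.array(p)/1e3)
E
```

```text
[ 0.43017458 -0.32397328  0.11      ] [ 0.44468556 -0.32825187  0.174     ] [ 0.43271873 -0.32563167  0.045     ]
(-39.5, -115) [ 0.56522402 -0.0740512 ]
(-39.5, -95) [ 0.55900868 -0.05504148]
(-39.5, 0) [0.5294858 0.0352547]
(-39.5, 2) [0.52886427 0.03715567]
```

Call:
play_rows(
  deltas=[
    [0.06, -0.06, 0, 0, 0, 0.02, 0.8],
    [0.13, -0.13, 0, 0, 0, 0.02, 0.8],
    [0.2, -0.2, 0, 0, 0, 0.02, 0.8],
    [0.27, -0.265, 0, 0, 0, 0.02, 0.8],
    [0.34, -0.335, 0, 0, 0, 0.02, 0.8],
    [0.4, -0.39, 0, 0, 0, 0.02, 0.8],
    [0.427, -0.418, 0, 0, 0, 0.02, 0.8],
    [0.427, -0.418, 0, 0, 0, 0.02, 0.8],
    [0.427, -0.418, 0, 0, 0, 0.02, 0.8],
    [0.427, -0.418, 0, 0, 0, 0.02, 0.8],
  ],
)

```text
clock: 3.7
position: [0.5596, -0.0563, 0.1748]
tool_rot: [3.142, 0.001, 0.317]
force: [-0.1, -0.5, -0.3]
grip_width: 0.025
finger_force: 59.5
```

Call:
play_rows(
  deltas=[
    [0, 0, 0.03, 0, 0, 0, 0.8],
    [0, 0, 0.07, 0, 0, 0, 0.8],
    [0, 0, 0.11, 0, 0, 0, 0.8],
    [0, 0, 0.132, 0, 0, 0, 0.8],
    [0, 0, 0.132, 0, 0, 0, 0.8],
    [0, 0, 0.132, 0, 0, 0, 0.8],
  ],
)

```text
clock: 4.3
position: [0.5603, -0.0556, 0.1098]
tool_rot: [3.141, -0.0, 0.318]
force: [-0.4, -0.3, -1.3]
grip_width: 0.0247
finger_force: 59.5
```

```bash
python3 - <<'E'
from h import *
b=snap("scene","scene2.png")[210:330,240:420]
cv2.imwrite("pics/f.png",cv2.cvtColor(cv2.resize(b,None,fx=4.4,fy=4.4,interpolation=cv2.INTER_CUBIC),cv2.COLOR_RGB2BGR))
o=observe();print(o["position"],o["force"])
E
```

```text
[ 0.56049553 -0.05547712  0.11008561] [-0.40953494 -0.12709364 -1.26063189]
```

View pics/f.png

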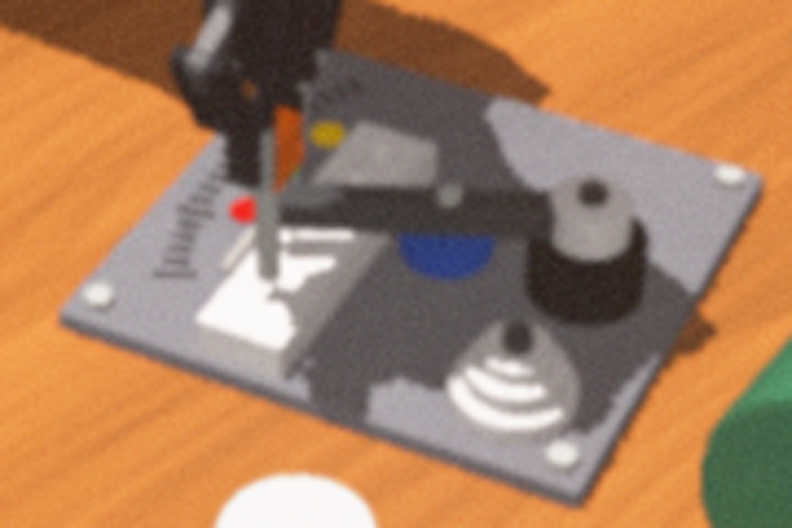

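The pin hangs upright over the strip, with its tip at crop (267,278), px (300.7,273.2), on the arm's −y side. The strip's front corners are at crop (197,318) and (278,349).

```bash
python3 - <<'E'
from h import *
c=np.array([.56703,.04753]);y=.316;M=np.array([[np.cos(y),-np.sin(y)],[np.sin(y),np.cos(y)]])
S=lambda u,v,z:np.round((ray("scene",240+u/4.4,210+v/4.4,z)[:2]-c)@M*1e3,1)
print("tip",S(267,280,.043),"strip",S(197,318,.032),S(278,349,.032),"edge",S(388,240,.032),"screws",S(98,294,.012),S(562,453,.012),S(732,173,.012))
print("tcp",(np.array([.5604,-.0555])-c)@M*1e3)
E
```

```text
tip [-37.9 -94.2] strip [ -60.3 -121.8] [ -16.8 -123.8] edge [ -5.4 -29.2] screws [-122.6 -108.3] [ 119.  -107.8] [120.2 124.5]
tcp [-38.32005836 -95.8681956 ]
```

Call:
play_rows(
  deltas=[
    [0, -0.015, 0, 0, 0, 0, 0.8],
    [0, -0.03, 0, 0, 0, 0, 0.8],
    [0, -0.04, 0, 0, 0, 0, 0.8],
    [0, -0.05, 0, 0, 0, 0, 0.8],
    [0, -0.06, 0, 0, 0, 0, 0.8],
    [0, -0.07, 0, 0, 0, 0, 0.8],
    [0, -0.08, 0, 0, 0, 0, 0.8],
    [0, -0.09, 0, 0, 0, 0, 0.8],
    [0, -0.1, 0, 0, 0, 0, 0.8],
    [0, -0.1, 0, 0, 0, 0, 0.8],
  ],
)

```text
clock: 5.35
position: [0.5443, -0.0069, 0.1093]
tool_rot: [-3.141, 0.0, 0.319]
force: [-0.1, -1.4, -2.1]
grip_width: 0.0252
finger_force: 59.4
```

Call:
play_rows(
  deltas=[
    [0, -0.01, 0, 0, 0, 0, 0.8],
    [0, -0.02, 0, 0, 0, 0, 0.8],
    [0, -0.03, 0, 0, 0, 0, 0.8],
    [0, -0.04, 0, 0, 0, 0, 0.8],
    [0, -0.05, 0, 0, 0, 0, 0.8],
    [0, -0.06, 0, 0, 0, 0, 0.8],
    [0, -0.07, 0, 0, 0, 0, 0.8],
    [0, -0.08, 0, 0, 0, 0, 0.8],
    [0, -0.09, 0, 0, 0, 0, 0.8],
    [0, -0.09, 0, 0, 0, 0, 0.8],
  ],
)

```text
clock: 6.35
position: [0.5302, 0.0358, 0.1093]
tool_rot: [-3.141, 0.0, 0.319]
force: [-0.3, -3.2, -1.4]
grip_width: 0.0249
finger_force: 59.3
```

```bash
cat > q.py <<'E'
from h import *
c=np.array([.56703,.04753]);y=.316;M=np.array([[np.cos(y),-np.sin(y)],[np.sin(y),np.cos(y)]])
o=observe();print("plate tcp",np.round((o["position"][:2]-c)@M*1e3,1),o["position"][2],o["tool_rot"],"F",np.round(o["force"][:2]@M,1),np.round(o["force"][2],1),o["moment"])
E
python3 q.py; python3 - <<'E'
from h import *
b=snap("scene","scene3.png")[210:330,240:420]
a=snap("top","top3.png")[150:300,240:410]
cv2.imwrite("pics/g.png",cv2.cvtColor(np.vstack([cv2.resize(x,(600,int(600*x.shape[0]/x.shape[1])) if 0 else (450,300),interpolation=cv2.INTER_CUBIC) for x in(b,a)]),cv2.COLOR_RGB2BGR))
E
```

```text
plate tcp [-38.7   0.3] 0.10929207851576858 [-3.14131196e+00  6.42013006e-05  3.19182883e-01] F [-1.3 -3. ] -1.4 [-0.87220121  0.21845615  0.05130042]
```

View pics/g.png

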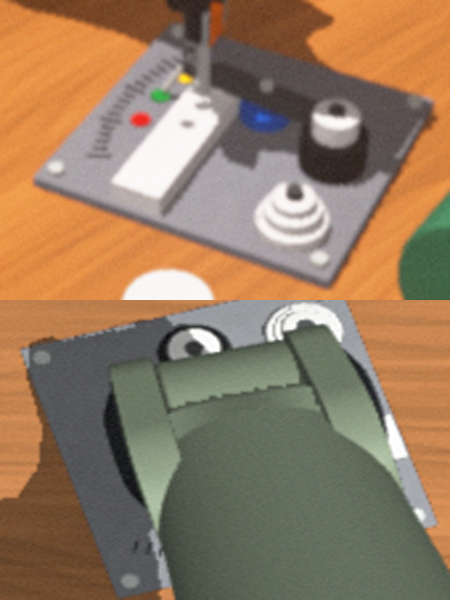

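The pin has pushed the arm over. In the crop the tip is at about (203,90), two holes show at (188,124) and (205,103), and the green disc is at (160,97) with the pointer near it.

```bash
python3 - <<'E'
from h import *
c=np.array([.56703,.04753]);y=.316;M=np.array([[np.cos(y),-np.sin(y)],[np.sin(y),np.cos(y)]])
k,f=cal("scene");Rm=R.from_euler("xyz",k["rotation"]).as_matrix()
def pr(x,y_,z):
    w=np.r_[c+M@np.array([x,y_])/1e3,z]; p=Rm.T@(w-k["xyz"]); u,v=k["cx"]+f*p[0]/p[2],k["cy"]+f*p[1]/p[2]
    return np.round([(u-240)*2.5,(v-210)*2.5],1)
for n,p in dict(h28=(-39.5,-28,.032),h0=(-39.5,0,.032),h_28=(-39.5,28,.032),tip=(-39.5,0,.043),s1=(-120,-115,.012),s2=(120,-115,.012),s3=(120,115,.012),green=(-89,18,.014),red=(-89,-22,.014),yel=(-81,55,.014),c1=(-61,-125,.032),c2=(-17,-125,.032)).items(): print(n,pr(*p))
im=cv2.imread("pics/scene3.png")
h=cv2.cvtColor(im,cv2.COLOR_BGR2HSV)
for n,lo,hi in(("green",45,85),("yellow",22,35),("red",0,8)):
    m=cv2.inRange(h,(lo,130,60),(hi,255,255));m[:235]=0;m[265:]=0;m[:,:285]=0;m[:,323:]=0
    v,u=np.nonzero(m);print(n,(u.mean()-240)*2.5,(v.mean()-210)*2.5,len(u))
b=im[228:268,295:345]
cv2.imwrite("pics/i.png",cv2.resize(b,None,fx=14,fy=14,interpolation=cv2.INTER_CUBIC))
E
```

```text
h28 [185.3 124.1]
h0 [199.5 106.4]
h_28 [213.2  89.1]
tip [199.7  96.4]
s1 [ 54.3 172.5]
s2 [317.1 263.5]
s3 [412.3 103.9]
green [158.7  95.6]
red [138.1 120.1]
yel [184.7  76.3]
c1 [109.3 182.7]
c2 [157.  199.1]
green 158.0357142857143 95.0 14
yellow 183.9583333333333 77.70833333333336 12
red 139.48275862068968 118.10344827586206 29
```

View pics/i.png

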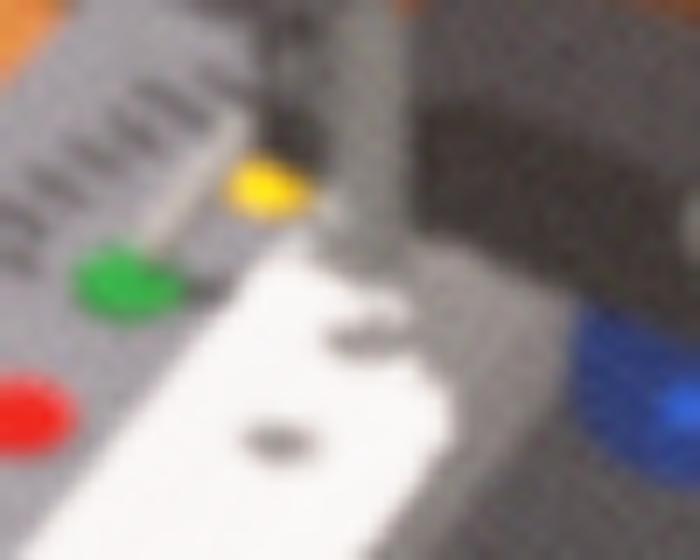

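```bash
python3 - <<'E'
from h import *
c=np.array([.56703,.04753]);y=.316;M=np.array([[np.cos(y),-np.sin(y)],[np.sin(y),np.cos(y)]])
S=lambda u,v,z:np.round((ray("scene",295+u/14,228+v/14,z)[:2]-c)@M*1e3,1)
for u,v in((150,255),(145,262),(140,268)):
    p=S(u,v,.017);print("pointer",p,"defl",.42+np.arctan2(p[1],85-p[0]))
print("green",S(127,283,.014),"holes",S(278,440,.032),S(365,335,.032),"tip",S(370,255,.043),S(370,245,.043))
E
```

```text
pointer [-86.2  23.6] defl 0.5569871104267344
pointer [-86.   21.5] defl 0.5450746777618403
pointer [-86.   19.8] defl 0.535276125970952
green [-87.9  18.7] holes [-38.5 -26.6] [-37.9   3.3] tip [-40.2   9.2] [-41.3  11.5]
```

Call:
play_rows(
  deltas=[
    [0.001, 0.001, 0.01, 0, 0, 0, 0.8],
    [0.001, 0.001, 0.02, 0, 0, 0, 0.8],
    [0.001, 0.001, 0.024, 0, 0, 0, 0.8],
    [0.001, 0.001, 0.026, 0, 0, 0, 0.8],
    [0.001, 0.001, 0.026, 0, 0, 0, 0.8],
  ],
)

```text
clock: 6.95
position: [0.5309, 0.0347, 0.0961]
tool_rot: [-3.141, 0.0, 0.318]
force: [1.1, -2.0, -2.9]
grip_width: 0.0244
finger_force: 59.2
```

```bash
python3 q.py
```

```text
plate tcp [-38.3  -1. ] 0.0960594964586883 [-3.14149384e+00  3.31735530e-04  3.18286852e-01] F [ 0.4 -2.3] -2.9 [-0.78067148 -0.17141466 -0.05632816]
```

Call:
play_rows(
  deltas=[
    [0, 0, 0.004, 0, 0, 0, 0.8],
    [0, 0, 0.008, 0, 0, 0, 0.8],
    [0, 0, 0.012, 0, 0, 0, 0.8],
    [0, 0, 0.012, 0, 0, 0, 0.8],
  ],
)

```text
clock: 7.35
position: [0.531, 0.0348, 0.09]
tool_rot: [-3.141, 0.0, 0.318]
force: [0.5, -1.9, -2.6]
grip_width: 0.025
finger_force: 59.2
```

```bash
python3 q.py
```

```text
plate tcp [-38.3  -0.9] 0.09001387320019334 [-3.14149049e+00  1.85901345e-04  3.18338589e-01] F [-0.1 -1.9] -2.6 [-6.52725120e-01 -3.61694272e-01 -6.13234863e-04]
```

Call:
play_rows(
  deltas=[
    [0, 0, 0.005, 0, 0, 0, 0.8],
    [0, 0, 0.01, 0, 0, 0, 0.8],
    [0, 0, 0.015, 0, 0, 0, 0.8],
    [0, 0, 0.019, 0, 0, 0, 0.8],
    [0, 0, 0.021, 0, 0, 0, 0.8],
    [0, 0, 0.021, 0, 0, 0, 0.8],
  ],
)

```text
clock: 7.95
position: [0.5309, 0.0347, 0.0796]
tool_rot: [-3.141, 0.0, 0.318]
force: [0.6, -1.7, -2.1]
grip_width: 0.025
finger_force: 59.2
```

```bash
python3 q.py
```

```text
plate tcp [-38.3  -0.9] 0.07958801879311497 [-3.14147722e+00  3.49548025e-04  3.18281383e-01] F [ 0.1 -1.8] -2.1 [-0.68675365 -0.19063761  0.02185961]
```

Call:
play_rows(
  deltas=[
    [0, 0, 0.002, 0, 0, 0, 0.8],
    [0, 0, 0.003, 0, 0, 0, 0.8],
    [0, 0, 0.003, 0, 0, 0, 0.8],
  ],
)

```text
clock: 8.25
position: [0.5311, 0.0348, 0.0786]
tool_rot: [3.142, -0.0, 0.318]
force: [-1.3, -2.8, 5.8]
grip_width: 0.0248
finger_force: 60.5
```

Call:
play_rows(
  deltas=[
    [0, 0, 0.002, 0, 0, 0, 0.68],
    [0, 0, 0.002, 0, 0, 0, 0.64],
    [0, 0, 0.002, 0, 0, 0, 0.6],
    [0, 0, 0.002, 0, 0, 0, 0.5],
    [0, 0, 0, 0, 0, 0, 0.3],
    [0, 0, 0, 0, 0, 0, 0.3],
    [0, 0, 0, 0, 0, 0, 0.3],
  ],
  newtons=20,
)

```text
clock: 8.95
position: [0.531, 0.0348, 0.0783]
tool_rot: [-3.142, -0.0, 0.318]
force: [0.0, 0.3, -0.3]
grip_width: 0.0598
finger_force: 0.0
```

Call:
play_rows(
  deltas=[
    [0, 0, -0.04, 0, 0, 0, 0.3],
    [0, 0, -0.1, 0, 0, 0, 0.3],
    [0, 0, -0.2, 0, 0, 0, 0.3],
    [0, 0, -0.3, 0, 0, 0, 0.3],
    [-0.1, 0.1, -0.3, 0, 0, 0, 0.3],
    [-0.1, 0.2, -0.3, 0, 0, 0, 0.3],
    [-0.1, 0.3, -0.3, 0, 0, 0, 0.3],
    [-0.1, 0.4, -0.3, 0, 0, 0, 0.3],
    [-0.1, 0.5, -0.3, 0, 0, 0, 0.3],
    [-0.1, 0.5, -0.3, 0, 0, 0, 0.3],
  ],
)

```text
clock: 9.95
position: [0.5617, -0.2237, 0.228]
tool_rot: [3.14, 0.001, 0.314]
force: [-0.1, -0.2, -0.8]
grip_width: 0.0595
finger_force: 0.0
```

```bash
python3 - <<'E'
from h import *
b=snap("scene","scene4.png")[210:330,240:420]
a=snap("top","top4.png")[150:300,240:420]
cv2.imwrite("pics/j.png",cv2.cvtColor(np.vstack([cv2.resize(b,(450,300),interpolation=cv2.INTER_CUBIC),cv2.resize(a,(360,300),interpolation=cv2.INTER_CUBIC)[:,:].copy() if 0 else cv2.resize(a,(450,300),interpolation=cv2.INTER_CUBIC)]),cv2.COLOR_RGB2BGR))
E
python3 q.py
```

```text
plate tcp [ -88.6 -253.5] 0.22773195717967992 [3.14129735e+00 7.39435731e-04 3.14786706e-01] F [-0.2  0.3] -0.1 [ 0.11169627 -0.02063096 -0.01223644]
```

View pics/j.png

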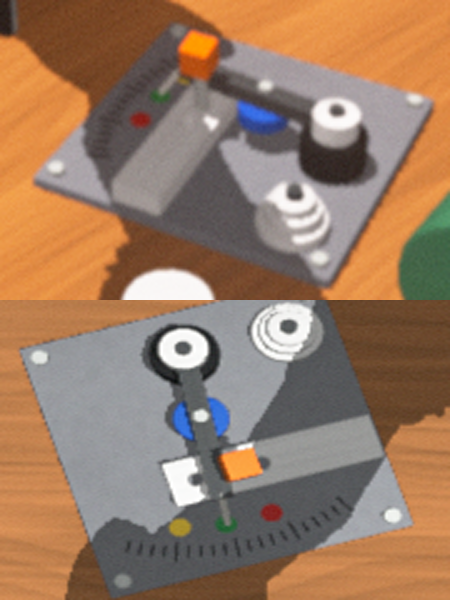

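The top view shows the pin standing in the middle hole with its orange knob at crop (241,463), and the pointer tip over the green disc at (226,523). The gripper is clear of everything.

```bash
python3 -c "
from workcell import *
print(job_done())"
```

```text
the job is handed in; nothing more can be done
None
```

The pin is seated at the bottom of the strip's middle hole and holds the arm on its own, with the pointer over the green disc. The gripper is clear, and I handed the job in at about 10 s on the robot's clock. The interface returned no verdict.

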